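# Scan the tall canister at the pantry reader

### The arm

A 6-joint arm with a two-finger parallel gripper is mounted at the origin on a cart in front of the work surface, level with it; the furniture and walls round the work are solid. World frame = base frame: x ahead of the robot, y to its left, z up, the work surface at z = 0. Lengths are in m, angles in rad, forces in N, time in s.
With the tool pointing down it reaches from about 0.35 to 0.95 m from the base axis. Payload 17.4 kg.
Tool frame: the origin (TCP) lies between the finger pads; the fingertips stand 25 mm ahead of it and the grasp point (between the pads) lies 6 mm ahead of it; z points along the fingers, y is the line along which they close (so a half turn about z gives the same grasp; the last joint's range is limited). The gripper opens to 93 mm and grips with 3 to 60 N. Pads are 15 mm wide; open, the fingers measure 128 mm over their backs; the gripper's body (75 mm by 188 mm) begins 65 mm behind the grasp point.
Start: joints at [-1.145, 0.116, 1.442, -0, 1.584, -0.038], TCP at [0.302, -0.604, 0.244] pointing down, gripper open.
Joint ranges: [-2.83, 2.83], [-0.83, 2.19], [0.07, 2.5], [-1.14, 4.28], [0.01, 3], [-2.97, 2.97]. Speed limits (rad/s): [1.89, 1.89, 2.22, 3.14, 3.14, 3.14].

### API

Orientations are given as a unit quaternion [x, y, z, w].
In Python, from plant import r, vision, models gives the robot as it stands. The module is installed in compiled form; this text tells all that it offers.
- The arm moves only by the tool carry_out, never from a script. Its argument "steps" is a list of rows, each an object of numbers: "tx", "ty", "tz": the shift along the tool's x, y, z as a fraction of full scale; "wx", "wy", "wz": the turn, a rotation vector about the tool's x, y, z as a fraction of full scale; "hand": the opening, from 0 (shut) to 1 (fully open). In form: [{"tx": .., "ty": .., "tz": .., "wx": .., "wy": .., "wz": .., "hand": ..}, ...]. A call has 1 to 5 rows; each row shifts and turns the commanded pose from where the row before left it, along the tool's axes as they then stand; what a row does not reach is not made up. Full scale, the value 1, is 0.025 m for a shift and 0.15 rad for a turn. A row lasts 1/10 s, in which the tool goes at most 50 mm and 8.59 degrees, less where a joint would pass 70% of its speed; a pose out of reach is approached as far as the arm can. A call with a number of a shift or a turn outside -1 to 1 is refused whole. A call with a gripper value outside its range is refused whole. The fingers move at their own pace and stop on an object; "newtons" is the grip in N (left out, the last holds). Time passes only in rows, so rows that do not move let the fingers close. It gives the time, the measured TCP pose, the force, the opening and the grip force at its end, in the units of the state.
- r.get_state(): the state, without advancing time (a new reading comes with each control period).
- vision.read_camera(name): name is "scene" or "top" or "wrist"; returns a dict with "image" (400x640x3 uint8, blue, green, red), "intrinsics" (3x3 intrinsics, pixels), "xyz" and "orientation" of the camera in the world. Camera axes: x right, y up, looking along -z (the intrinsics and any distortion apply to the point x, -y, -z); pixel columns grow to the right and rows downward; lengths in m; the calibration is good to about 2 mm. A picture is of the moment at which its call begins. There is no depth.
- r.hand_in(): hands the job in; it is judged then, once.
Trained networks look in the newest picture that a camera, given by its name, has taken for a name from the list of things; names that differ only in an ending like _2 or _b are one class to them, and where a whole thing is asked for, a point or a joint stands for the part that bears it (a point fixed in the world has none). Each returns a list of dicts, best first, with "p" (0 to 1); they miss things now and then, are a little off and sometimes report something else, mostly with a low value. They report only what shows in the picture. A call takes as long as a camera call.
- models.trace(camera, name): "mask" (400x640 bool, what is visible of it) and "location" ([row, column] in pixels, amid what is visible of it).
- models.tip_of(camera, name): "location" ([row, column] in pixels: a listed point, or the origin of a listed thing).
The state is a dict: "clock": time; "qpos": joint angles; "joint_vel": joint speeds; "tau": joint torques, N m; "tool_pos": TCP position; "tool_rot": TCP orientation; "contact_force": force on the tool from outside, world axes, zero at the start; "wrist_torque": the same for the moment, N m; "finger_gap": opening from 0.0 (shut) to 1.0 (fully open); "grasp_force": force on a finger pad.
Only numpy, scipy, OpenCV 4.12 (cv2) and the standard library are available. Lean on these libraries where they do the work, as an engineer would, in place of code of your own. Each camera call takes 0.05 s, during which the arm holds its last target. There are 200 camera calls.

### The job

Stand the tall canister upright in the middle of the round stand of the pantry reader, without dropping it, turned so that its barred label squarely faces the reader's window, and let go. Only then press the white key on top of the reader fully down and release it. Leave everything else on the counter where it is.

Things in the scene. Friction and masses are not known exactly. Their poses are not given: they have to be found in the camera images.
- tall_canister: Round steel canister, 62 mm diameter, 140 mm high, grey lid (top 22 mm, same diameter, fixed); on one side a white label with black bars, 36 mm wide; above it on the lid a black flap (24 x 16 mm) at the rim. Loose, upright. Origin: centre of underside; z up; +x from the axis out through the label. 0.25 to 0.5 kg. The one to scan.
- tall_canister_label (a point): Middle of the label's face on the tall canister: 31 mm out from its axis, 59 mm above its underside.
- reader: Pantry reader, fixed: black base plate 190 x 110 x 9 mm; on it a round steel stand and a grey upright head (56 mm thick, 90 mm wide, top 110 mm above the counter) with a dark-framed window toward the stand. Origin: centre of the plate's underside; z up; +x from the stand to the head. The window faces -x, so the label must point along the reader's +x.
- reader_stand (a point): Centre of the top of the round stand, a flat steel disc of 90 mm diameter without a rim, 12 mm above the counter, 45 mm behind the reader's origin (-x). Its axes are the reader's axes.
- reader_window (a point): Middle of the window, 66 mm above the counter, 74 mm from the stand's centre along the reader's +x.
- scan_key_top (a point): Centre of the top of the white round key (32 mm diameter) on top of the reader's head, 132 mm above the counter, 60 mm from the reader's origin along its +x; it is pressed straight down.
- scan_key (a joint): Travel of the key in m: 0 up, 0.006 fully down (about 5 N); a spring brings it back.
- short_canister: Round steel canister, 62 mm diameter, 95 mm high, grey lid (top 22 mm, same diameter, fixed); on one side a white label with black bars, 36 mm wide; above it on the lid a black flap (24 x 16 mm) at the rim. Loose, upright. Origin: centre of underside; z up; +x from the axis out through the label. A bystander, just like the tall one but shorter.
- jam_jar: Glass jam jar with a grey lid, 65 mm diameter, 83 mm high, loose bystander. Origin: centre of the underside.
- mug_b: White mug, 83 x 116 x 94 mm, loose bystander. Origin: underside.
- tea_box: Carton, 65 x 122 x 76 mm, loose bystander. Origin: underside.
- pepper_mill: Wooden pepper mill, 58 mm diameter, 150 mm high, loose bystander. Origin: underside.
- fish_tin: Flat tin, 63 x 105 x 26 mm, loose bystander. Origin: underside.
- spice_0: Spice jar, 46 mm diameter, 106 mm high, loose bystander. Origin: underside.
- salt_shaker: Salt shaker, 44 mm diameter, 90 mm high, loose bystander. Origin: underside.

How it is judged:
On the way, in this order (a step that is already met when the one before it is completed fails the run):
1. the tall canister stands released in the middle of the stand, label facing the window (horizontal distance between tall_canister and reader_stand below 0.015 m and z of tall_canister in the frame of reader_stand between -0.004 and 0.004 m and angle between tall_canister's own z axis and vertical below 0.1 rad and angle between the x axis of tall_canister and the x axis of reader, either way round below 0.25 rad and x of tall_canister_label in the frame of reader above -0.045 m and linear speed of tall_canister below 0.02 m/s and contact force between the fingers and tall_canister below 0.1 N), for 0.2 s.
2. the key is pressed fully down (value of joint scan_key above 0.0045 m), for 0.02 s.
At the end, for the whole second after the job is handed in: The tall canister stands upright (within 0.1 rad), released and at rest on the reader's stand, its axis within 15 mm of the stand's centre and its label pointing at the window within 0.25 rad; the key has been pressed down at least 4.5 mm after that and is up again (all of step 1 and value of joint scan_key below 0.002 m); the robot touches nothing.
It fails at once if the key is pressed while the tall canister is not yet in place, label to the window (value of joint scan_key above 0.003 m and not (horizontal distance between tall_canister and reader_stand below 0.015 m and z of tall_canister in the frame of reader_stand between -0.004 and 0.004 m and angle between tall_canister's own z axis and vertical below 0.1 rad and angle between the x axis of tall_canister and the x axis of reader, either way round below 0.25 rad and x of tall_canister_label in the frame of reader above -0.045 m)).
It fails at once if the tall canister is dropped (falls freely faster than 0.5 m/s) (linear speed of tall_canister above 0.5 m/s and contact force between the fingers and tall_canister below 0.1 N).
It fails at once if the tall canister is tipped by more than 0.6 rad (angle between tall_canister's own z axis and vertical above 0.6 rad).
It fails at once if another thing on the counter is moved by more than 30 mm (distance of any of short_canister, jam_jar, mug_b, tea_box, pepper_mill, fish_tin, spice_0, salt_shaker from where it was at the start of the episode above 0.03 m).
It also fails if it takes over 45 s, if anything falls off the work surface, if the arm or the gripper's body presses on something with over 40 N, if the wrist force passes 120 N, or if a joint passes its speed limit or range.

## Working session

There is one attempt and no reset: what is moved stays moved. The work goes in short steps, Python scripts to look and compute and a tool call to move; the robot and the scene stay as the last step left them, time stands still between calls to the robot, and variables do not carry over. Pictures are saved under pics/ and viewed, at most 10 in all, crops included, and the job is handed in when it is done.

Besides the shell and the picture viewer there is one more tool, called as a command line: name --argument value ..., lists and objects as JSON in quotes. carry_out: Moves the arm, as the interface text tells. Shift numbers are shares of 0.025 m and turn numbers shares of 0.15 rad, none past 1 either way. Its arguments: {"type":"object","properties":{"steps":{"type":"array","items":{"type":"object","properties":{"tx":{"type":"number","minimum":-1,"maximum":1},"ty":{"type":"number","minimum":-1,"maximum":1},"tz":{"type":"number","minimum":-1,"maximum":1},"wx":{"type":"number","minimum":-1,"maximum":1},"wy":{"type":"number","minimum":-1,"maximum":1},"wz":{"type":"number","minimum":-1,"maximum":1},"hand":{"type":"number"}}}},"newtons":{"type":"number"}},"required":["steps"]}

```bash
mkdir -p pics; cat > h.py <<'E'
import numpy as np, cv2
from scipy.spatial.transform import Rotation as R
from plant import r, vision, models
def cam(n):
    return vision.read_camera(n)
def ray(c,loc):
    K=np.array(c["intrinsics"]); v=np.linalg.solve(K,[loc[1],loc[0],1.]); v=v*[1,-1,-1]
    return np.array(c["xyz"]), R.from_quat(c["orientation"]).apply(v)
def atz(c,loc,z):
    o,d=ray(c,loc); return o+d*(z-o[2])/d[2]
def proj(c,p):
    q=R.from_quat(c["orientation"]).inv().apply(np.array(p)-c["xyz"])*[1,-1,-1]
    u=np.array(c["intrinsics"])@q; return [round(u[1]/u[2],1),round(u[0]/u[2],1)]
E
cat > a.py <<'E'
from h import *
Z=dict(tall_canister=0,tall_canister_label=.059,reader=0,reader_stand=.012,reader_window=.066,scan_key_top=.132,short_canister=0,jam_jar=0,mug_b=0,tea_box=0,pepper_mill=0,fish_tin=0,spice_0=0,salt_shaker=0)
for n in ["scene","top"]:
    c=cam(n); cv2.imwrite(f"pics/{n}0.png",c["image"]); print(n,np.round(c["xyz"],3), r.get_state()["clock"])
    for k,z in Z.items():
        print(k,[(round(d["p"],2),np.round(d["location"]).tolist(),np.round(atz(c,d["location"],z),3).tolist()[:2]) for d in models.tip_of(n,k)[:2]])
print(r.get_state())
E
python3 a.py
```

```text
scene [-0.448 -0.687  0.744] 0.05
tall_canister [(0.76, [212.0, 237.0], [0.422, 0.206])]
tall_canister_label [(0.95, [191.0, 230.0], [0.437, 0.25])]
reader [(0.66, [221.0, 306.0], [0.506, -0.018])]
reader_stand [(0.76, [225.0, 296.0], [0.453, -0.015]), (0.57, [186.0, 230.0], [0.524, 0.337])]
reader_window [(0.79, [199.0, 304.0], [0.525, 0.004]), (0.52, [191.0, 230.0], [0.425, 0.236])]
scan_key_top [(0.58, [176.0, 310.0], [0.566, 0.011])]
short_canister [(0.92, [283.0, 384.0], [0.378, -0.362])]
jam_jar [(0.61, [260.0, 350.0], [0.41, -0.239])]
mug_b [(0.68, [187.0, 228.0], [0.531, 0.356])]
tea_box [(0.84, [201.0, 339.0], [0.685, -0.037])]
pepper_mill []
fish_tin []
spice_0 []
salt_shaker [(0.64, [257.0, 391.0], [0.494, -0.327])]
top [ 0.026 -0.088  1.523] 0.8
tall_canister [(0.86, [227.0, 259.0], [0.423, 0.211]), (0.22, [247.0, 382.0], [0.406, -0.239])]
tall_canister_label [(0.67, [219.0, 246.0], [0.429, 0.252])]
reader [(0.64, [214.0, 319.0], [0.502, 0.003])]
reader_stand [(0.81, [227.0, 319.0], [0.448, -0.007]), (0.64, [234.0, 216.0], [0.371, 0.359])]
reader_window [(0.67, [200.0, 31
[... 633 characters left out ...]
ray([-1.14479716e+00,  1.15985972e-01,  1.44160815e+00,  9.30275797e-06,
        1.58400880e+00, -3.78031869e-02]), 'joint_vel': array([ 2.33073636e-04, -6.18623183e-04,  2.29113441e-05, -1.56735170e-04,
        7.49912385e-04, -1.70327128e-03]), 'tau': array([ 3.40492682e-05, -7.21015120e+01, -6.22750640e+01,  7.79195479e-02,
        1.84754364e-02, -1.13476494e-05]), 'tool_pos': array([ 0.30195456, -0.60369447,  0.24365053]), 'tool_rot': array([ 9.73231196e-01,  2.29828280e-01,  3.57313433e-06, -5.93594970e-06]), 'contact_force': array([0.018825  , 0.38519036, 0.66786232]), 'wrist_torque': array([ 0.02765515, -0.01001877,  0.03289403]), 'grasp_force': 0.0, 'finger_gap': 0.9986302229799235}
```

View pictures.

View pics/scene0.png

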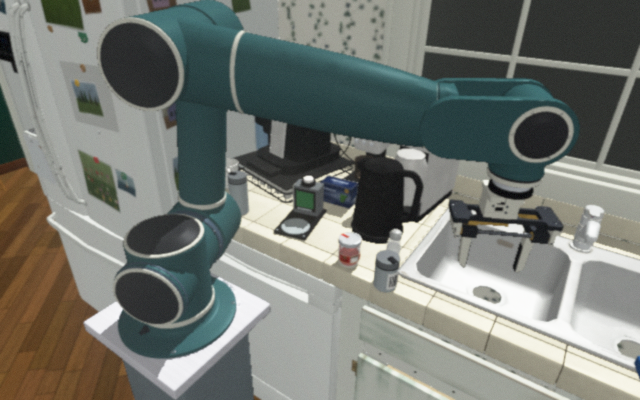

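View pics/top0.png

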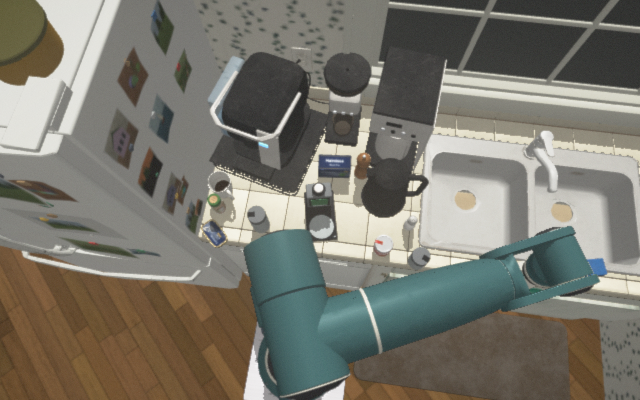

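```bash
python3 - <<'E'
import cv2,numpy as np
t=cv2.imread("pics/top0.png")[160:260,195:345]; s=cv2.imread("pics/scene0.png")[150:250,215:365]
f=lambda a:cv2.resize(a,None,fx=5,fy=5,interpolation=cv2.INTER_CUBIC)
t=cv2.resize(t,(600,400)) if 0 else cv2.resize(t,(450,300),interpolation=cv2.INTER_CUBIC);s=cv2.resize(s,(450,300),interpolation=cv2.INTER_CUBIC)
cv2.imwrite("pics/crop0.png",np.vstack([t,s]))
E
```

```text
(no output)
```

View pics/crop0.png

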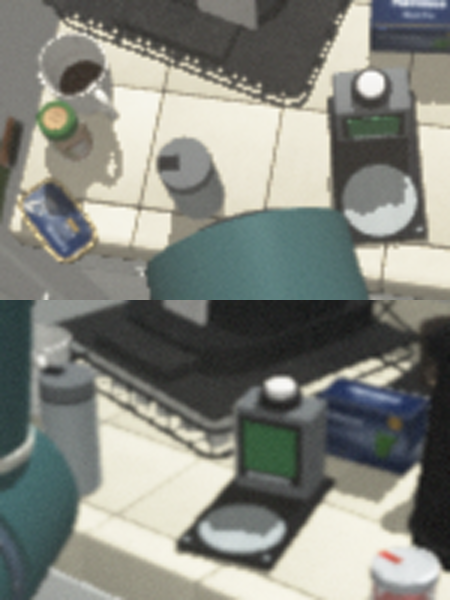

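The canister (top view, pixel ~(257,214)) has its flap and label on the left, about world +y. The reader stand is at ~(321,227), with the head pointing to +x. I'll turn the tool so the fingers straddle the canister along world x, rise, and travel over it.

carry_out --steps '[{"wz": -1,"tz": -0.8,"hand": 1},{"wz": -1,"tz": -0.8,"hand": 1},{"wz": -1,"tz": -0.8,"hand": 1},{"wz": -1,"tz": -0.8,"hand": 1},{"wz": -1,"tz": -0.8,"hand": 1}]'

```text
$.steps[0]: bad value
```

carry_out --steps '[{"wz": -1,"hand": 1},{"wz": -1,"hand": 1},{"wz": -0.38,"hand": 1},{"tx": 1,"hand": 1},{"tx": 1,"hand": 1}]'

```text
$.steps[0]: bad value
```

carry_out --steps '[{"tx": 0,"ty": 0,"tz": -0.8,"wx": 0,"wy": 0,"wz": -1,"hand": 1},{"tx": 0,"ty": 0,"tz": -0.8,"wx": 0,"wy": 0,"wz": -1,"hand": 1},{"tx": 0,"ty": 0,"tz": -0.8,"wx": 0,"wy": 0,"wz": -1,"hand": 1},{"tx": 0,"ty": 0,"tz": -0.8,"wx": 0,"wy": 0,"wz": -1,"hand": 1},{"tx": 0,"ty": 0,"tz": -0.8,"wx": 0,"wy": 0,"wz": -1,"hand": 1}]'

```text
clock: 2.0
tool_pos: [0.3019, -0.6036, 0.3445]
tool_rot: [0.82, 0.573, 0.0, 0.0]
contact_force: [0.2, -0.2, 0.3]
finger_gap: 1.0
grasp_force: 0.0
```

All fields are required in every row.

carry_out --steps '[{"tx": 0,"ty": 0,"tz": 0,"wx": 0,"wy": 0,"wz": -1,"hand": 1},{"tx": 0,"ty": 0,"tz": 0,"wx": 0,"wy": 0,"wz": -1,"hand": 1},{"tx": 0,"ty": 0,"tz": 0,"wx": 0,"wy": 0,"wz": -0.38,"hand": 1},{"tx": 1,"ty": 0,"tz": 0,"wx": 0,"wy": 0,"wz": 0,"hand": 1},{"tx": 1,"ty": 0,"tz": 0,"wx": 0,"wy": 0,"wz": 0,"hand": 1}]'

```text
clock: 2.5
tool_pos: [0.3018, -0.5533, 0.3431]
tool_rot: [0.707, 0.707, 0.0, -0.0]
contact_force: [1.1, 0.2, 0.8]
finger_gap: 1.002
grasp_force: 0.0
```

carry_out --steps '[{"tx": 1,"ty": 0,"tz": 0,"wx": 0,"wy": 0,"wz": 0,"hand": 1},{"tx": 1,"ty": 0,"tz": 0,"wx": 0,"wy": 0,"wz": 0,"hand": 1},{"tx": 1,"ty": 0,"tz": 0,"wx": 0,"wy": 0,"wz": 0,"hand": 1},{"tx": 1,"ty": 0,"tz": 0,"wx": 0,"wy": 0,"wz": 0,"hand": 1},{"tx": 1,"ty": 0,"tz": 0,"wx": 0,"wy": 0,"wz": 0,"hand": 1}]'

```text
clock: 3.0
tool_pos: [0.3018, -0.4277, 0.3437]
tool_rot: [0.707, 0.707, -0.0, 0.0]
contact_force: [0.1, 0.2, -0.2]
finger_gap: 0.998
grasp_force: 0.0
```

carry_out --steps '[{"tx": 1,"ty": 0.2,"tz": 0,"wx": 0,"wy": 0,"wz": 0,"hand": 1},{"tx": 1,"ty": 0.2,"tz": 0,"wx": 0,"wy": 0,"wz": 0,"hand": 1},{"tx": 1,"ty": 0.2,"tz": 0,"wx": 0,"wy": 0,"wz": 0,"hand": 1},{"tx": 1,"ty": 0.2,"tz": 0,"wx": 0,"wy": 0,"wz": 0,"hand": 1},{"tx": 1,"ty": 0.2,"tz": 0,"wx": 0,"wy": 0,"wz": 0,"hand": 1}]'

```text
clock: 3.5
tool_pos: [0.3269, -0.3027, 0.3438]
tool_rot: [0.707, 0.707, 0.0, 0.0]
contact_force: [0.5, 0.3, -0.4]
finger_gap: 0.998
grasp_force: 0.0
```

carry_out --steps '[{"tx": 1,"ty": 0.2,"tz": 0,"wx": 0,"wy": 0,"wz": 0,"hand": 1},{"tx": 1,"ty": 0.2,"tz": 0,"wx": 0,"wy": 0,"wz": 0,"hand": 1},{"tx": 1,"ty": 0.2,"tz": 0,"wx": 0,"wy": 0,"wz": 0,"hand": 1},{"tx": 1,"ty": 0.2,"tz": 0,"wx": 0,"wy": 0,"wz": 0,"hand": 1},{"tx": 1,"ty": 0.2,"tz": 0,"wx": 0,"wy": 0,"wz": 0,"hand": 1}]'

```text
clock: 4.0
tool_pos: [0.3519, -0.1777, 0.3439]
tool_rot: [0.707, 0.707, 0.0, 0.0]
contact_force: [0.3, 0.3, -0.3]
finger_gap: 1.002
grasp_force: 0.0
```

carry_out --steps '[{"tx": 1,"ty": 0.2,"tz": 0,"wx": 0,"wy": 0,"wz": 0,"hand": 1},{"tx": 1,"ty": 0.2,"tz": 0,"wx": 0,"wy": 0,"wz": 0,"hand": 1},{"tx": 1,"ty": 0.2,"tz": 0,"wx": 0,"wy": 0,"wz": 0,"hand": 1},{"tx": 1,"ty": 0.2,"tz": 0,"wx": 0,"wy": 0,"wz": 0,"hand": 1},{"tx": 1,"ty": 0.2,"tz": 0,"wx": 0,"wy": 0,"wz": 0,"hand": 1}]'

```text
clock: 4.5
tool_pos: [0.3769, -0.0526, 0.3439]
tool_rot: [0.707, 0.707, 0.0, 0.0]
contact_force: [0.6, 0.2, -1.0]
finger_gap: 0.997
grasp_force: 0.0
```

carry_out --steps '[{"tx": 1,"ty": 0,"tz": 0,"wx": 0,"wy": 0,"wz": 0,"hand": 1},{"tx": 1,"ty": 0,"tz": 0,"wx": 0,"wy": 0,"wz": 0,"hand": 1},{"tx": 1,"ty": 0,"tz": 0,"wx": 0,"wy": 0,"wz": 0,"hand": 1},{"tx": 1,"ty": 0,"tz": 0,"wx": 0,"wy": 0,"wz": 0,"hand": 1},{"tx": 0,"ty": 0,"tz": 0,"wx": 0,"wy": 0,"wz": 0,"hand": 1}]'

```text
clock: 5.0
tool_pos: [0.3767, 0.0482, 0.3438]
tool_rot: [0.706, 0.708, 0.0, -0.0]
contact_force: [0.8, -0.0, 0.1]
finger_gap: 0.999
grasp_force: 0.0
```

```bash
cat > b.py <<'E'
from h import *
import sys
tag=sys.argv[1]
Z=dict(tall_canister=0,tall_canister_label=.059,reader=0,reader_stand=.012,reader_window=.066,scan_key_top=.132)
c=cam("wrist"); cv2.imwrite(f"pics/{tag}.png",c["image"]); print(np.round(c["xyz"],3))
for k,z in Z.items():
    print(k,[(round(d["p"],2),np.round(d["location"]).tolist(),np.round(atz(c,d["location"],z),4).tolist()[:2]) for d in models.tip_of("wrist",k)[:2]])
import pickle; pickle.dump(c,open(f"{tag}.pkl","wb"))
E
python3 b.py w1
```

```text
[0.377 0.123 0.485]
tall_canister [(0.88, [26.0, 365.0], [0.4328, 0.2038]), (0.5, [333.0, 336.0], [0.4029, -0.2372])]
tall_canister_label []
reader [(0.76, [190.0, 405.0], [0.4961, -0.0054])]
reader_stand [(0.79, [197.0, 378.0], [0.457, -0.0124])]
reader_window [(0.87, [200.0, 445.0], [0.5292, 0.0004]), (0.49, [334.0, 335.0], [0.3988, -0.1893])]
scan_key_top [(0.78, [209.0, 494.0], [0.5565, 0.0097])]
```

View pics/w1.png

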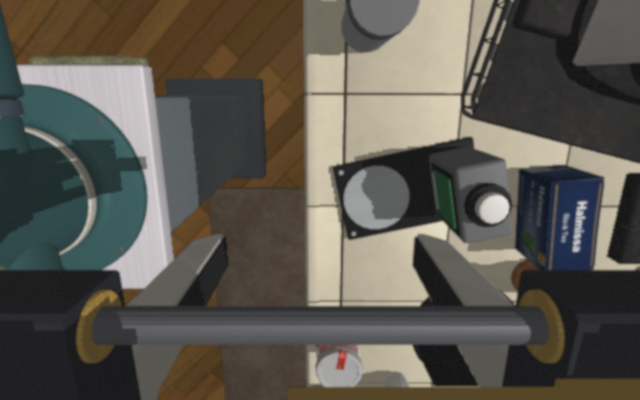

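Wrist view: reader with stand centre ~(376,197), key ~(492,207), plate corners ~(334,166), (350,238), (473,139). The reader is yawed slightly counter-clockwise. The canister is at the top edge (~(382,10)), so I'll move on to centre it.

carry_out --steps '[{"tx": 1,"ty": 0,"tz": 0,"wx": 0,"wy": 0,"wz": 0,"hand": 1},{"tx": 1,"ty": 0,"tz": 0,"wx": 0,"wy": 0,"wz": 0,"hand": 1},{"tx": 0.8,"ty": 0,"tz": 0,"wx": 0,"wy": 0,"wz": 0,"hand": 1},{"tx": 0,"ty": 0,"tz": 0,"wx": 0,"wy": 0,"wz": 0,"hand": 1}]'

```text
clock: 5.75
tool_pos: [0.3769, 0.1174, 0.3435]
tool_rot: [0.707, 0.708, -0.0, -0.0]
contact_force: [-0.1, -0.5, 0.2]
finger_gap: 1.001
grasp_force: 0.0
```

```bash
python3 b.py w2; python3 - <<'E'
from h import *
import pickle
from scipy.optimize import least_squares
c=pickle.load(open("w1.pkl","rb"))
P=np.array([[-.095,.055,.009],[-.095,-.055,.009],[.095,.055,.009],[-.045,0,.012],[.06,0,.132],[.029,0,.066]])
U=np.array([[166,334],[238,350],[139,473],[197,376.5],[208,492],[200,445]])
def f(q):
    T=R.from_euler("z",q[2]).apply(P)+[q[0],q[1],0]
    return np.ravel([np.array(proj(c,t))-u for t,u in zip(T,U)])
s=least_squares(f,[.5,0,.2],diff_step=1e-3); print(s.x,np.round(s.fun.reshape(-1,2),1)); print(s.x[:2]-.045*np.array([np.cos(s.x[2]),np.sin(s.x[2])]))
E
```

```text
[0.377 0.192 0.484]
tall_canister [(0.91, [80.0, 365.0], [0.4347, 0.2094]), (0.74, [249.0, 438.0], [0.5491, -0.0253])]
tall_canister_label [(0.71, [56.0, 364.0], [0.4262, 0.2328])]
reader [(0.43, [55.0, 364.0], [0.4329, 0.2395])]
reader_stand [(0.91, [247.0, 375.0], [0.4561, -0.0168])]
reader_window [(0.68, [250.0, 437.0], [0.5252, 0.0029])]
scan_key_top [(0.96, [272.0, 484.0], [0.5543, 0.0071])]
[0.4982479  0.         0.20617027] [[-3.  -1.5]
 [ 0.  -2.7]
 [-4.8  1.9]
 [-1.9 -0.2]
 [-1.2  2.9]
 [-4.7 -1.4]]
[ 0.45420091 -0.00921208]
```

View pics/w2.png

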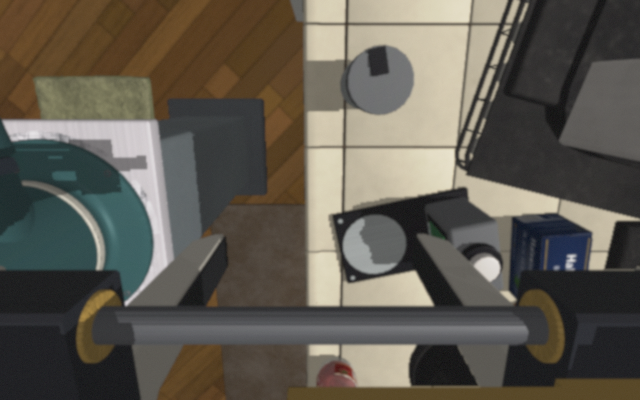

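The canister lid is at ~(381,79), with the flap at ~(378,60) pointing slightly left of image-up. Next I'll measure both precisely.

```bash
cat > m.py <<'E'
from h import *
import pickle
from scipy.optimize import least_squares
c=pickle.load(open("w1.pkl","rb"))
P=np.array([[-.095,.055,.009],[-.095,-.055,.009],[.095,.055,.009],[-.045,0,.012],[.06,0,.132],[.029,0,.066]])
U=np.array([[166,334],[238,350],[139,473],[197,376.5],[208,492],[200,445]])
def f(q):
    T=R.from_euler("z",q[2]).apply(P)+[q[0],q[1]-1,0]
    return np.ravel([np.array(proj(c,t))-u for t,u in zip(T,U)])
s=least_squares(f,[.5,1,.2],diff_step=1e-3); x=s.x-[0,1,0]; print(x,np.round(s.fun.reshape(-1,2),1)); print("stand",x[:2]-.045*np.array([np.cos(x[2]),np.sin(x[2])]))
c=pickle.load(open("w2.pkl","rb")); im=c["image"]; g=cv2.cvtColor(im,cv2.COLOR_BGR2GRAY)
roi=g[30:125,335:430]
# flap
m=((roi<75)).astype(np.uint8); n,l,st,ce=cv2.connectedComponentsWithStats(m)
for i in range(1,n):
    if st[i,4]>60:
        cn=cv2.findContours((l==i).astype(np.uint8),0,1)[0][0]; b=cv2.minAreaRect(cn); print("dark",st[i],ce[i]+[335,30],b)
for a in cv2.HoughCircles(cv2.resize(roi,None,fx=4,fy=4,interpolation=2),cv2.HOUGH_GRADIENT,1.5,60,param1=120,param2=20,minRadius=95,maxRadius=160)[0][:3]:
    p=a/4; print("circ",p, atz(c,[p[1]+30,p[0]+335],.14))
cv2.imwrite("pics/can.png",cv2.resize(im[30:125,335:430],None,fx=5,fy=5,interpolation=2))
E
python3 m.py
```

```text
[ 0.49835759 -0.00331452  0.20241891] [[-0.8 -1.4]
 [ 1.9 -2.8]
 [-2.   1.8]
 [ 0.4 -0.3]
 [ 2.   2.6]
 [-2.  -1.6]]
stand [ 0.45427635 -0.01236129]
dark [ 32  17  22  29 501] [377.46506986  60.94411178] ((42.312374114990234, 30.95740509033203), (27.743244171142578, 18.735698699951172), 82.23483276367188)
dark [  8  30  16  49 198] [347.25252525  86.65151515] ((14.167647361755371, 53.679412841796875), (47.85861587524414, 14.035460472106934), 85.60128784179688)Traceback (most recent call last):
  File "m.py", line 18, in <module>
    for a in cv2.HoughCircles(cv2.resize(roi,None,fx=4,fy=4,interpolation=2),cv2.HOUGH_GRADIENT,1.5,60,param1=120,param2=20,minRadius=95,maxRadius=160)[0][:3]:
             ~~~~~~~~~~~~~~~~~~~~~~~~~~~~~~~~~~~~~~~~~~~~~~~~~~~~~~~~~~~~~~~~~~~~~~~~~~~~~~~~~~~~~~~~~~~~~~~~~~~~~~~~~~~~~~~~~~~~~~~~~~~~~~~~~~~~~~~~~~^^^
TypeError: 'NoneType' object is not subscriptable
```

```bash
cat > m2.py <<'E'
from h import *
import pickle
from scipy.ndimage import map_coordinates
def lid(c,x0,y0,z,rad=.031,span=.02):
    g=cv2.GaussianBlur(cv2.cvtColor(c["image"],cv2.COLOR_BGR2GRAY),(3,3),0).astype(float)
    t=np.linspace(0,2*np.pi,90,endpoint=False); best=(-1,)
    def samp(x,y,r):
        q=np.array([proj(c,[x+r*np.cos(a),y+r*np.sin(a),z]) for a in t]); return map_coordinates(g,q.T,order=1,mode="nearest")
    for st in (.003,.001):
        cx,cy=(x0,y0) if best[0]<0 else best[1:]
        n=round(span/st) if st==.003 else 4
        for i in range(-n,n+1):
            for j in range(-n,n+1):
                x,y=cx+i*st,cy+j*st
                v=np.mean(np.clip(np.abs(samp(x,y,rad+.0015)-samp(x,y,rad-.0015)),0,50))
                if v>best[0]: best=(v,x,y)
    return best
if __name__=="__main__":
    c=pickle.load(open("w2.pkl","rb"))
    b=lid(c,.432,.207,.14); print("lid",b)
    fl=atz(c,[61,377.4],.14); d=fl[:2]-b[1:]; print("flap",fl,d,np.hypot(*d),np.degrees(np.arctan2(d[1],d[0])))
    e=np.array([atz(c,[61+s*13.9*np.sin(np.radians(82.2)),377.4+s*13.9*np.cos(np.radians(82.2))],.14)[:2] for s in (1,-1)]); print("flap ends",e, np.degrees(np.arctan2(*(e[1]-e[0])[::-1])))
    im=c["image"].copy()
    for a in np.linspace(0,6.28,200):
        q=proj(c,[b[1]+.031*np.cos(a),b[2]+.031*np.sin(a),.14]); im[round(q[0]),round(q[1])]=(0,0,255)
    cv2.imwrite("pics/can.png",cv2.resize(im[30:125,335:430],None,fx=5,fy=5,interpolation=0))
E
python3 m2.py
```

```text
lid (np.float64(41.763), 0.432, 0.204)
flap [0.42871766 0.22074563 0.14      ] [-0.00328234  0.01674563] 0.01706429200846727 101.09005627228261
flap ends [[0.43096232 0.20900374]
 [0.42651633 0.23226079]] 100.82250986948804
```

View pics/can.png

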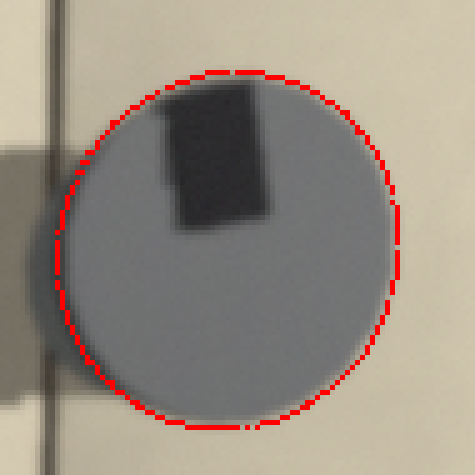

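Lid at (0.432, 0.204), with the label direction 101°. The reader yaw is 11.6° and the stand is at (0.454, -0.012). The canister therefore needs to turn about -89.5°.

carry_out --steps '[{"tx": 0.866,"ty": 0.55,"tz": 0,"wx": 0,"wy": 0,"wz": 0,"hand": 1},{"tx": 0.866,"ty": 0.55,"tz": 0,"wx": 0,"wy": 0,"wz": 0,"hand": 1},{"tx": 0.866,"ty": 0.55,"tz": 0,"wx": 0,"wy": 0,"wz": 0,"hand": 1},{"tx": 0.866,"ty": 0.55,"tz": 0,"wx": 0,"wy": 0,"wz": -0.64,"hand": 1},{"tx": 0,"ty": 0,"tz": 0,"wx": 0,"wy": 0,"wz": -0.64,"hand": 1}]'

```text
clock: 6.6
tool_pos: [0.433, 0.2042, 0.3428]
tool_rot: [0.634, 0.773, -0.001, -0.0]
contact_force: [0.3, -0.7, -0.1]
finger_gap: 1.0
grasp_force: 0.0
```

carry_out --steps '[{"tx": 0,"ty": 0,"tz": 1,"wx": 0,"wy": 0,"wz": 0,"hand": 1},{"tx": 0,"ty": 0,"tz": 1,"wx": 0,"wy": 0,"wz": 0,"hand": 1},{"tx": 0,"ty": 0,"tz": 1,"wx": 0,"wy": 0,"wz": 0,"hand": 1},{"tx": 0,"ty": 0,"tz": 1,"wx": 0,"wy": 0,"wz": 0,"hand": 1},{"tx": 0,"ty": 0,"tz": 1,"wx": 0,"wy": 0,"wz": 0,"hand": 1}]'

```text
clock: 7.1
tool_pos: [0.432, 0.2024, 0.2177]
tool_rot: [0.636, 0.771, 0.0, 0.0]
contact_force: [0.0, 0.2, -1.0]
finger_gap: 1.002
grasp_force: 0.0
```

carry_out --steps '[{"tx": 0.06,"ty": 0,"tz": 1,"wx": 0,"wy": 0,"wz": 0,"hand": 1},{"tx": 0,"ty": 0,"tz": 1,"wx": 0,"wy": 0,"wz": 0,"hand": 1},{"tx": 0,"ty": 0,"tz": 1,"wx": 0,"wy": 0,"wz": 0,"hand": 1},{"tx": 0,"ty": 0,"tz": 0.8,"wx": 0,"wy": 0,"wz": 0,"hand": 1},{"tx": 0,"ty": 0,"tz": 0.48,"wx": 0,"wy": 0,"wz": 0,"hand": 1}]'

```text
clock: 7.6
tool_pos: [0.4314, 0.2038, 0.1101]
tool_rot: [0.636, 0.771, -0.001, -0.0]
contact_force: [-0.3, 0.4, -0.1]
finger_gap: 1.003
grasp_force: 0.0
```

carry_out --newtons 25 --steps '[{"tx": 0,"ty": 0,"tz": 0,"wx": 0,"wy": 0,"wz": 0,"hand": 0.75},{"tx": 0,"ty": 0,"tz": 0,"wx": 0,"wy": 0,"wz": 0,"hand": 0.5},{"tx": 0,"ty": 0,"tz": 0,"wx": 0,"wy": 0,"wz": 0,"hand": 0.5},{"tx": 0,"ty": 0,"tz": 0,"wx": 0,"wy": 0,"wz": 0,"hand": 0.5},{"tx": 0,"ty": 0,"tz": 0,"wx": 0,"wy": 0,"wz": 0,"hand": 0.5}]'

```text
clock: 8.1
tool_pos: [0.432, 0.2045, 0.1124]
tool_rot: [0.636, 0.772, 0.001, 0.0]
contact_force: [0.5, -0.1, 3.3]
finger_gap: 0.663
grasp_force: 25.0
```

carry_out --steps '[{"tx": 0,"ty": 0,"tz": -0.4,"wx": 0,"wy": 0,"wz": 0,"hand": 0.5},{"tx": 0,"ty": 0,"tz": -0.8,"wx": 0,"wy": 0,"wz": 0,"hand": 0.5},{"tx": 0,"ty": 0,"tz": -0.8,"wx": 0,"wy": 0,"wz": 0.4,"hand": 0.5},{"tx": 0,"ty": 0,"tz": 0,"wx": 0,"wy": 0,"wz": 0.8,"hand": 0.5},{"tx": 0,"ty": 0,"tz": 0,"wx": 0,"wy": 0,"wz": 0.8,"hand": 0.5}]'

```text
clock: 8.6
tool_pos: [0.4318, 0.2044, 0.1629]
tool_rot: [0.746, 0.666, 0.001, 0.0]
contact_force: [-0.2, -0.1, -2.6]
finger_gap: 0.667
grasp_force: 25.0
```

carry_out --steps '[{"tx": 0,"ty": 0,"tz": 0,"wx": 0,"wy": 0,"wz": 0.8,"hand": 0.5},{"tx": 0,"ty": 0,"tz": 0,"wx": 0,"wy": 0,"wz": 0.8,"hand": 0.5},{"tx": 0,"ty": 0,"tz": 0,"wx": 0,"wy": 0,"wz": 0.8,"hand": 0.5},{"tx": 0,"ty": 0,"tz": 0,"wx": 0,"wy": 0,"wz": 0.8,"hand": 0.5},{"tx": 0,"ty": 0,"tz": 0,"wx": 0,"wy": 0,"wz": 0.8,"hand": 0.5}]'

```text
clock: 9.1
tool_pos: [0.4316, 0.2043, 0.1622]
tool_rot: [0.909, 0.416, -0.0, -0.0]
contact_force: [0.1, -0.8, -2.7]
finger_gap: 0.664
grasp_force: 25.0
```

carry_out --steps '[{"tx": 0,"ty": 0,"tz": 0,"wx": 0,"wy": 0,"wz": 0.8,"hand": 0.5},{"tx": 0,"ty": 0,"tz": 0,"wx": 0,"wy": 0,"wz": 0.8,"hand": 0.5},{"tx": 0,"ty": 0,"tz": 0,"wx": 0,"wy": 0,"wz": 0.8,"hand": 0.5},{"tx": 0,"ty": 0,"tz": 0,"wx": 0,"wy": 0,"wz": 0.8,"hand": 0.5},{"tx": 0,"ty": 0,"tz": 0,"wx": 0,"wy": 0,"wz": 0.8,"hand": 0.5}]'

```text
clock: 9.6
tool_pos: [0.4316, 0.2044, 0.1622]
tool_rot: [0.992, 0.129, -0.0, -0.0]
contact_force: [0.2, 0.0, -2.7]
finger_gap: 0.667
grasp_force: 25.0
```

carry_out --steps '[{"tx": 0,"ty": 0,"tz": 0,"wx": 0,"wy": 0,"wz": 0.4,"hand": 0.5},{"tx": 0,"ty": 0,"tz": 0,"wx": 0,"wy": 0,"wz": 0,"hand": 0.5}]'

```text
clock: 9.8
tool_pos: [0.4316, 0.2044, 0.1621]
tool_rot: [0.995, 0.101, 0.0, -0.0]
contact_force: [-0.1, -0.1, -2.2]
finger_gap: 0.661
grasp_force: 25.0
```

carry_out --steps '[{"tx": -0.05,"ty": 0.5,"tz": 0,"wx": 0,"wy": 0,"wz": 0,"hand": 0.5},{"tx": -0.1,"ty": 0.9,"tz": 0,"wx": 0,"wy": 0,"wz": 0,"hand": 0.5},{"tx": -0.1,"ty": 0.9,"tz": 0,"wx": 0,"wy": 0,"wz": 0,"hand": 0.5},{"tx": -0.1,"ty": 0.9,"tz": 0,"wx": 0,"wy": 0,"wz": 0,"hand": 0.5},{"tx": -0.1,"ty": 0.9,"tz": 0,"wx": 0,"wy": 0,"wz": 0,"hand": 0.5}]'

```text
clock: 10.3
tool_pos: [0.4412, 0.1002, 0.1619]
tool_rot: [0.995, 0.102, 0.0, 0.0]
contact_force: [0.6, 1.9, -4.1]
finger_gap: 0.668
grasp_force: 25.0
```

carry_out --steps '[{"tx": -0.1,"ty": 0.9,"tz": 0,"wx": 0,"wy": 0,"wz": 0,"hand": 0.5},{"tx": -0.1,"ty": 0.9,"tz": 0,"wx": 0,"wy": 0,"wz": 0,"hand": 0.5},{"tx": -0.1,"ty": 0.9,"tz": 0,"wx": 0,"wy": 0,"wz": 0,"hand": 0.5},{"tx": -0.1,"ty": 0.9,"tz": 0,"wx": 0,"wy": 0,"wz": 0,"hand": 0.5},{"tx": 0,"ty": 0.98,"tz": 0,"wx": 0,"wy": 0,"wz": 0,"hand": 0.5}]'

```text
clock: 10.8
tool_pos: [0.4542, -0.014, 0.1619]
tool_rot: [0.995, 0.102, 0.0, 0.0]
contact_force: [0.3, -0.4, -2.9]
finger_gap: 0.662
grasp_force: 25.0
```

```bash
cat > v.py <<'E'
from h import *
import sys
t=sys.argv[1]
s=r.get_state(); print(np.round(s["tool_pos"],4),s["clock"])
ims=[]
for n,(a,b) in dict(scene=(130,215),top=(150,240),wrist=(None,None)).items():
    c=cam(n); cv2.imwrite(f"pics/{n}{t}.png",c["image"])
    im=c["image"][130:260,220:420] if n!="wrist" else c["image"]
    ims.append(cv2.resize(im,(480,300),interpolation=2))
    for k,z in dict(reader_stand=.012,scan_key_top=.132,reader_window=.066).items():
        d=models.tip_of(n,k)[:1]
        if d: print(n,k,round(d[0]["p"],2),np.round(d[0]["location"]),np.round(atz(c,d[0]["location"],z)[:2],4))
cv2.imwrite(f"pics/v{t}.png",np.vstack([cv2.resize(np.hstack(ims[:2]),(800,250)),cv2.resize(ims[2],(560,350)) if 0 else cv2.copyMakeBorder(cv2.resize(ims[2],(560,350)),0,0,0,240,0)]))
E
python3 v.py 1
```

```text
[ 0.4542 -0.014   0.1619] 10.8
scene reader_stand 0.33 [192. 298.] [0.6332 0.1054]
scene reader_window 0.7 [202. 304.] [ 0.5137 -0.0035]
wrist scan_key_top 0.69 [ 27. 318.] [0.5563 0.0088]
wrist reader_window 0.92 [100. 319.] [0.5254 0.002 ]
```

View pics/v1.png

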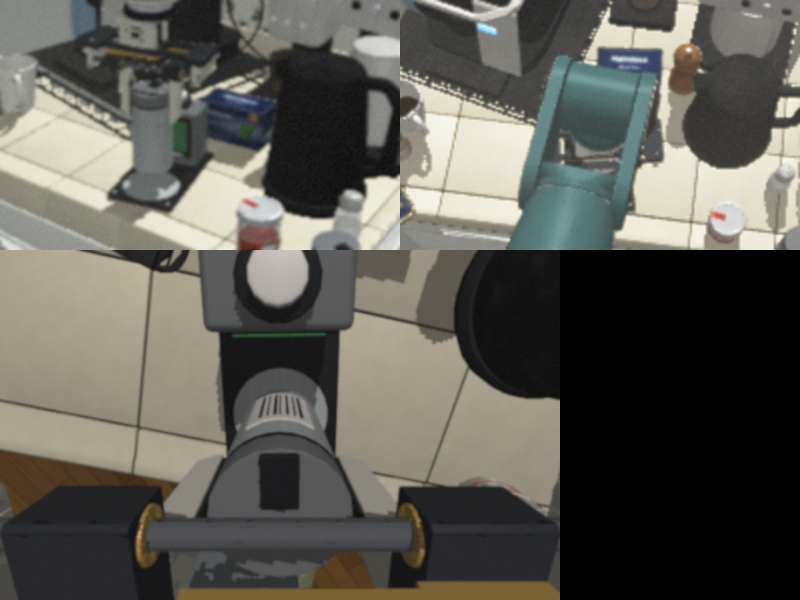

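The canister is upright in the grip over the stand. In the wrist view its label faces the head, and the key and window lie at columns 318–319, the image centre. Now lowering.

carry_out --steps '[{"tx": 0,"ty": -0.06,"tz": 0.5,"wx": 0,"wy": 0,"wz": 0,"hand": 0.5},{"tx": 0,"ty": 0,"tz": 0.5,"wx": 0,"wy": 0,"wz": 0,"hand": 0.5},{"tx": 0,"ty": 0,"tz": 0.3,"wx": 0,"wy": 0,"wz": 0,"hand": 0.5},{"tx": 0,"ty": 0,"tz": 0.1,"wx": 0,"wy": 0,"wz": 0,"hand": 0.5},{"tx": 0,"ty": 0,"tz": 0,"wx": 0,"wy": 0,"wz": 0,"hand": 0.5}]'

```text
clock: 11.9
tool_pos: [0.4541, -0.011, 0.1261]
tool_rot: [0.995, 0.101, -0.0, -0.0]
contact_force: [0.4, -0.3, -1.6]
finger_gap: 0.666
grasp_force: 25.0
```

carry_out --steps '[{"tx": 0,"ty": 0.04,"tz": 0.04,"wx": 0,"wy": 0,"wz": 0,"hand": 0.5},{"tx": 0,"ty": 0,"tz": 0.03,"wx": 0,"wy": 0,"wz": 0,"hand": 0.5},{"tx": 0,"ty": 0,"tz": 0,"wx": 0,"wy": 0,"wz": 0,"hand": 0.5}]'

```text
clock: 12.2
tool_pos: [0.4546, -0.012, 0.1251]
tool_rot: [0.995, 0.101, 0.0, 0.0]
contact_force: [-0.4, -1.0, -2.0]
finger_gap: 0.664
grasp_force: 25.0
```

carry_out --steps '[{"tx": 0,"ty": 0,"tz": 0.03,"wx": 0,"wy": 0,"wz": 0,"hand": 0.5},{"tx": 0,"ty": 0,"tz": 0.03,"wx": 0,"wy": 0,"wz": 0,"hand": 0.5},{"tx": 0,"ty": 0,"tz": 0,"wx": 0,"wy": 0,"wz": 0,"hand": 0.5}]'

```text
clock: 12.5
tool_pos: [0.4548, -0.012, 0.1244]
tool_rot: [0.995, 0.101, 0.001, 0.0]
contact_force: [-1.6, -0.9, 6.1]
finger_gap: 0.665
grasp_force: 25.0
```

In contact with the stand. Releasing gently, then straight up.

carry_out --steps '[{"tx": 0,"ty": 0,"tz": 0,"wx": 0,"wy": 0,"wz": 0,"hand": 0.72},{"tx": 0,"ty": 0,"tz": 0,"wx": 0,"wy": 0,"wz": 0,"hand": 0.85},{"tx": 0,"ty": 0,"tz": 0,"wx": 0,"wy": 0,"wz": 0,"hand": 0.98},{"tx": 0,"ty": 0,"tz": 0,"wx": 0,"wy": 0,"wz": 0,"hand": 0.98},{"tx": 0,"ty": 0,"tz": 0,"wx": 0,"wy": 0,"wz": 0,"hand": 0.98}]'

```text
clock: 13.0
tool_pos: [0.4545, -0.012, 0.1234]
tool_rot: [0.995, 0.101, 0.0, -0.0]
contact_force: [-0.2, -0.5, 0.5]
finger_gap: 0.968
grasp_force: 0.0
```

carry_out --steps '[{"tx": 0,"ty": 0,"tz": -0.5,"wx": 0,"wy": 0,"wz": 0,"hand": 0.98},{"tx": 0,"ty": 0,"tz": -1,"wx": 0,"wy": 0,"wz": 0,"hand": 0.98},{"tx": 0,"ty": 0,"tz": -1,"wx": 0,"wy": 0,"wz": 0,"hand": 0.98},{"tx": 0,"ty": 0,"tz": -1,"wx": 0,"wy": 0,"wz": 0,"hand": 0.98},{"tx": 0,"ty": 0,"tz": -1,"wx": 0,"wy": 0,"wz": 0,"hand": 0.98}]'

```text
clock: 13.5
tool_pos: [0.4544, -0.012, 0.238]
tool_rot: [0.995, 0.101, 0.0, 0.0]
contact_force: [-0.3, -0.1, -0.5]
finger_gap: 0.98
grasp_force: 0.0
```

carry_out --steps '[{"tx": -0.8,"ty": 0,"tz": -1,"wx": 0,"wy": 0,"wz": 0,"hand": 0.5},{"tx": -0.8,"ty": 0,"tz": -0.5,"wx": 0,"wy": 0,"wz": 0,"hand": 0},{"tx": 0,"ty": 0,"tz": 0,"wx": 0,"wy": 0,"wz": 0,"hand": 0}]'

```text
clock: 13.8
tool_pos: [0.4145, -0.0203, 0.2766]
tool_rot: [0.995, 0.101, 0.002, 0.0]
contact_force: [0.3, -0.5, 0.6]
finger_gap: 0.769
grasp_force: 0.0
```

```bash
cat > p.py <<'E'
from h import *; from m2 import lid
import pickle
s=r.get_state(); print(np.round(s["tool_pos"],4),s["clock"],s["finger_gap"])
c=cam("wrist"); pickle.dump(c,open("w3.pkl","wb")); cv2.imwrite("pics/w3.png",c["image"])
print("lid",lid(c,.4543,-.0124,.152,span=.015))
for k,z in dict(tall_canister=.012,tall_canister_label=.071,scan_key_top=.132,reader_window=.066).items():
    d=models.tip_of("wrist",k)[:1]
    if d: print(k,round(d[0]["p"],2),np.round(d[0]["location"]),np.round(atz(c,d[0]["location"],z)[:2],4))
for k in ("scan_key_top","tall_canister"):
    d=models.trace("wrist",k)[:1]
    if d: m=d[0]["mask"]; print(k,d[0]["p"],m.sum(),d[0]["location"])
E
python3 p.py
```

```text
[ 0.4145 -0.0203  0.2766] 13.8 0.7694466994511622
lid (np.float64(30.737555555555538), 0.4643, -0.0114)
tall_canister_label 0.66 [ 98. 321.] [ 0.4863 -0.0077]
reader_window 0.93 [ 51. 320.] [0.5267 0.0013]
scan_key_top 0.95 674 [7.0, 317.6]
tall_canister 0.83 5431 [139.9, 320.0]
```

View pics/w3.png

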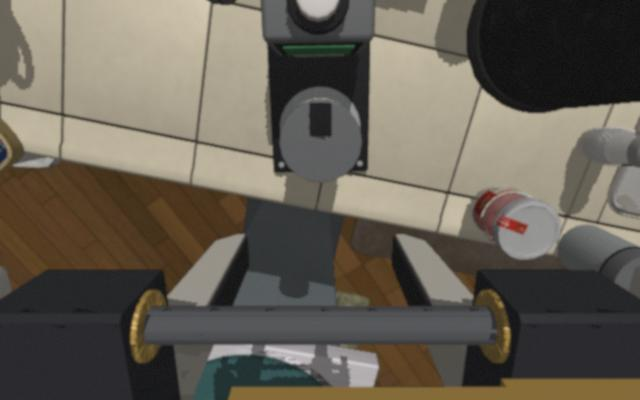

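The canister stands upright on the stand with the flap pointing at the window (lid ~(320,133), flap ~(320,119)). The key is at ~(318,5). Checking the lid position and the key offset.

```bash
python3 - <<'E'
from h import *; from m2 import lid
import pickle
c=pickle.load(open("w3.pkl","rb"))
print("centre px",atz(c,[133.5,320.5],.152)); 
for z in (.146,.15,.152,.156): print(z,lid(c,.456,-.012,z,span=.012))
for p in [(.4545,-.012),(.4643,-.0114)]: print(proj(c,[*p,.152]),[proj(c,[p[0]+.031*a*.98,p[1]+.031*a*.2,.152]) for a in (1,-1)])
print(c["xyz"],R.from_quat(c["orientation"]).as_euler("xyz",degrees=True))
im=c["image"].copy()
k=c["image"]; s=r.get_state(); t=R.from_quat(s["tool_rot"]).inv().apply(np.array([.5563,.0088,.25])-s["tool_pos"]); print("to key, tool axes m",t,s["tool_pos"])
E
```

```text
centre px [ 0.46242385 -0.01223523  0.152     ]
0.146 (np.float64(30.2508888888889), 0.464, -0.011)
0.15 (np.float64(30.775666666666645), 0.464, -0.012)
0.152 (np.float64(30.768555555555547), 0.464, -0.012)
0.156 (np.float64(30.042444444444467), 0.464, -0.012)
[np.float64(144.1), np.float64(318.0)] [[np.float64(100.6), np.float64(318.0)], [np.float64(184.9), np.float64(318.0)]]
[np.float64(130.7), np.float64(319.9)] [[np.float64(86.3), np.float64(320.0)], [np.float64(172.4), np.float64(319.8)]]
[ 0.48826723 -0.00604785  0.41783191] [-15.54551124  -0.08572006 -78.3636879 ]
to key, tool axes m [0.14375251 0.00027339 0.02247884] [ 0.41547641 -0.01991826  0.27267456]
```

```bash
python3 p.py; python3 - <<'E'
from h import *; from m2 import lid
import pickle
c=pickle.load(open("w3.pkl","rb")); s=r.get_state()
T=R.from_quat(s["tool_rot"]); off=T.inv().apply(np.array(c["xyz"])-s["tool_pos"]); rel=T.inv()*R.from_quat(c["orientation"])
print("off",off)
# grasp-time check: picture wrist1, tool pose known
T1=R.from_quat([.995,.1015,0,0]); p1=np.array([.4542,-.014,.1619])
d=dict(c); d["image"]=cv2.imread("pics/wrist1.png"); d["xyz"]=p1+T1.apply(off); d["orientation"]=(T1*rel).as_quat()
print("lid in v1",lid(d,.456,-.014,.19,span=.015), "tcp",p1)
# stand disc edge in current image: sample
print("px of stand centre/edges", [proj(c,[.4543+.045*a*.98,-.0124+.045*a*.2,.012]) for a in (-1,0,1)])
print("plate front corners", [proj(c,[.4984-.095*.98-b*.055*.2,-.0033-.095*.2+b*.055*.98,.009]) for b in (1,-1)])
cv2.imwrite("pics/w3c.png",cv2.resize(c["image"][60:200,240:400],None,fx=5,fy=5)[:600])
E
```

```text
[ 0.4155 -0.0199  0.2727] 14.15 0.4641329956409898
lid (np.float64(27.09277777777779), 0.4583, -0.0124)
tall_canister 0.96 [128. 319.] [ 0.4545 -0.0117]
reader_window 0.92 [ 52. 318.] [0.5251 0.003 ]
scan_key_top 0.96 640 [11.0, 314.8]
tall_canister 0.82 5444 [141.1, 324.0]
off [ 0.07603267  0.00102733 -0.1401465 ]
lid in v1 (np.float64(24.461111111111123), 0.461, -0.014) tcp [ 0.4542 -0.014   0.1619]
px of stand centre/edges [[np.float64(168.2), np.float64(319.3)], [np.float64(128.0), np.float64(319.4)], [np.float64(85.2), np.float64(319.5)]]
plate front corners [[np.float64(171.8), np.float64(271.2)], [np.float64(172.1), np.float64(367.2)]]
```

View pics/w3c.png

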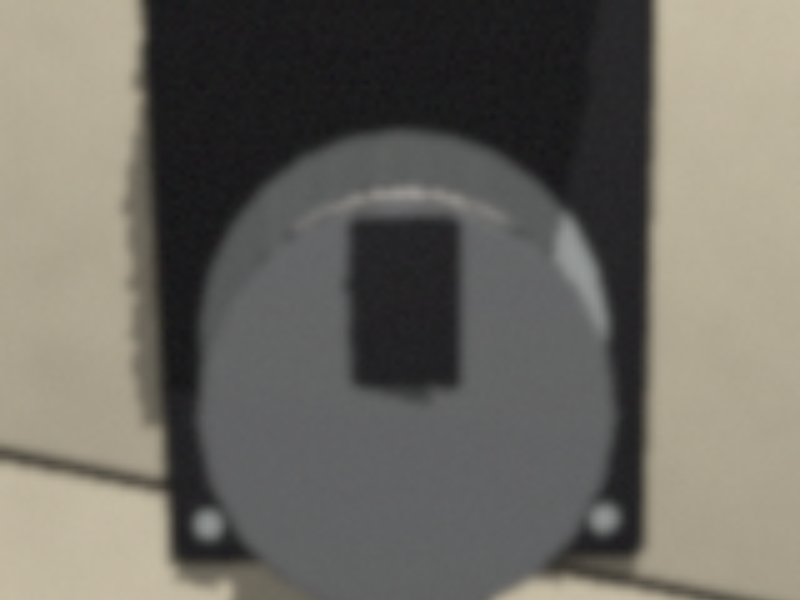

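Measured against the stand edge and plate corners, the canister's base coincides with the stand centre to within a few mm, and the flap points straight at the window. Now to the key with the fingers shut.

carry_out --steps '[{"tx": 0.96,"ty": 0,"tz": 0,"wx": 0,"wy": 0,"wz": 0,"hand": 0},{"tx": 0.96,"ty": 0,"tz": 0,"wx": 0,"wy": 0,"wz": 0,"hand": 0},{"tx": 0.96,"ty": 0,"tz": 0,"wx": 0,"wy": 0,"wz": 0,"hand": 0},{"tx": 0.96,"ty": 0,"tz": 0,"wx": 0,"wy": 0,"wz": 0,"hand": 0},{"tx": 0.96,"ty": 0,"tz": 0,"wx": 0,"wy": 0,"wz": 0,"hand": 0}]'

```text
clock: 15.0
tool_pos: [0.5338, 0.0044, 0.2733]
tool_rot: [0.995, 0.101, -0.0, -0.0]
contact_force: [-0.5, -0.2, 1.6]
finger_gap: 0.004
grasp_force: 0.0
```

carry_out --steps '[{"tx": 0.95,"ty": 0,"tz": 0,"wx": 0,"wy": 0,"wz": 0,"hand": 0},{"tx": 0,"ty": 0,"tz": 1,"wx": 0,"wy": 0,"wz": 0,"hand": 0},{"tx": 0,"ty": 0,"tz": 1,"wx": 0,"wy": 0,"wz": 0,"hand": 0},{"tx": 0,"ty": 0,"tz": 0.5,"wx": 0,"wy": 0,"wz": 0,"hand": 0},{"tx": 0,"ty": 0,"tz": 0,"wx": 0,"wy": 0,"wz": 0,"hand": 0}]'

```text
clock: 15.5
tool_pos: [0.5555, 0.0089, 0.2093]
tool_rot: [0.995, 0.101, -0.001, -0.0]
contact_force: [-0.7, -0.0, 0.0]
finger_gap: 0.008
grasp_force: 0.0
```

```bash
python3 - <<'E'
from h import *
s=r.get_state(); print(np.round(s["tool_pos"],4),s["clock"],s["finger_gap"])
T=R.from_quat(s["tool_rot"])
for n in ("wrist","scene"):
    c=cam(n); cv2.imwrite(f"pics/{n}4.png",c["image"])
    d=models.tip_of(n,"scan_key_top")[:1]
    if d: p=atz(c,d[0]["location"],.132); print(n,d[0]["p"],d[0]["location"],p,T.inv().apply(p-s["tool_pos"]))
    print("tip px",proj(c,s["tool_pos"]+T.apply([0,0,.025])))
E
```

```text
[0.5555 0.0089 0.2093] 15.5 0.008233152572399887
wrist 0.89 [217.1, 319.2] [0.55535889 0.00823594 0.132     ] [-8.55961110e-05  6.73594483e-04  7.72925978e-02]
tip px [np.float64(251.3), np.float64(317.7)]
scene 0.4 [176.8, 310.2] [0.56270163 0.00608613 0.132     ] [0.00667386 0.00425786 0.07727338]
tip px [np.float64(162.6), np.float64(308.3)]
```

carry_out --steps '[{"tx": 0,"ty": 0,"tz": 0.8,"wx": 0,"wy": 0,"wz": 0,"hand": 0},{"tx": 0,"ty": 0,"tz": 0.8,"wx": 0,"wy": 0,"wz": 0,"hand": 0},{"tx": 0,"ty": 0,"tz": 0.35,"wx": 0,"wy": 0,"wz": 0,"hand": 0},{"tx": 0,"ty": 0,"tz": 0,"wx": 0,"wy": 0,"wz": 0,"hand": 0}]'

```text
clock: 16.1
tool_pos: [0.5559, 0.0089, 0.1619]
tool_rot: [0.995, 0.101, -0.0, -0.0]
contact_force: [-0.2, 0.2, -0.1]
finger_gap: 0.004
grasp_force: 0.0
```

carry_out --steps '[{"tx": 0,"ty": 0,"tz": 0.14,"wx": 0,"wy": 0,"wz": 0,"hand": 0},{"tx": 0,"ty": 0,"tz": 0.14,"wx": 0,"wy": 0,"wz": 0,"hand": 0},{"tx": 0,"ty": 0,"tz": 0.1,"wx": 0,"wy": 0,"wz": 0,"hand": 0},{"tx": 0,"ty": 0,"tz": 0,"wx": 0,"wy": 0,"wz": 0,"hand": 0}]'

```text
clock: 16.5
tool_pos: [0.5565, 0.0089, 0.1531]
tool_rot: [0.995, 0.101, 0.001, 0.0]
contact_force: [2.5, -0.1, 2.8]
finger_gap: 0.007
grasp_force: 1.8
```

carry_out --steps '[{"tx": 0,"ty": 0,"tz": 0.05,"wx": 0,"wy": 0,"wz": 0,"hand": 0},{"tx": 0,"ty": 0,"tz": 0.05,"wx": 0,"wy": 0,"wz": 0,"hand": 0},{"tx": 0,"ty": 0,"tz": 0,"wx": 0,"wy": 0,"wz": 0,"hand": 0}]'

```text
clock: 16.8
tool_pos: [0.5565, 0.0089, 0.1512]
tool_rot: [0.995, 0.101, 0.001, 0.0]
contact_force: [1.4, -0.3, 9.6]
finger_gap: 0.007
grasp_force: 4.8
```

carry_out --steps '[{"tx": 0,"ty": 0,"tz": 0.04,"wx": 0,"wy": 0,"wz": 0,"hand": 0},{"tx": 0,"ty": 0,"tz": 0,"wx": 0,"wy": 0,"wz": 0,"hand": 0}]'

```text
clock: 17.0
tool_pos: [0.5566, 0.0089, 0.151]
tool_rot: [0.995, 0.101, 0.001, 0.0]
contact_force: [-2.0, -0.1, 18.3]
finger_gap: 0.007
grasp_force: 8.9
```

The key is at its stop: 18 N with no further travel. Withdrawing.

carry_out --steps '[{"tx": 0,"ty": 0,"tz": -0.3,"wx": 0,"wy": 0,"wz": 0,"hand": 0},{"tx": 0,"ty": 0,"tz": -0.8,"wx": 0,"wy": 0,"wz": 0,"hand": 0},{"tx": 0,"ty": 0,"tz": -1,"wx": 0,"wy": 0,"wz": 0,"hand": 0},{"tx": 0,"ty": 0,"tz": -1,"wx": 0,"wy": 0,"wz": 0,"hand": 0},{"tx": 0,"ty": 0,"tz": -1,"wx": 0,"wy": 0,"wz": 0,"hand": 0}]'

```text
clock: 17.5
tool_pos: [0.5557, 0.0089, 0.2522]
tool_rot: [0.995, 0.101, -0.001, -0.0]
contact_force: [0.1, -1.0, 0.1]
finger_gap: 0.007
grasp_force: 0.0
```

carry_out --steps '[{"tx": -0.5,"ty": 0,"tz": -0.5,"wx": 0,"wy": 0,"wz": 0,"hand": 0},{"tx": -0.8,"ty": 0,"tz": 0,"wx": 0,"wy": 0,"wz": 0,"hand": 0},{"tx": -0.8,"ty": 0,"tz": 0,"wx": 0,"wy": 0,"wz": 0,"hand": 0},{"tx": 0,"ty": 0,"tz": 0,"wx": 0,"wy": 0,"wz": 0,"hand": 0},{"tx": 0,"ty": 0,"tz": 0,"wx": 0,"wy": 0,"wz": 0,"hand": 0}]'

```text
clock: 18.0
tool_pos: [0.5046, -0.0017, 0.2641]
tool_rot: [0.995, 0.101, -0.0, -0.0]
contact_force: [0.5, -0.3, -0.1]
finger_gap: 0.007
grasp_force: 0.0
```

```bash
python3 p.py; python3 - <<'E'
from h import *
import pickle
c=pickle.load(open("w3.pkl","rb")); print("expected lid centre / flap px",proj(c,[.4543,-.0124,.152]),proj(c,[.4543+.017*.98,-.0124+.017*.2,.152]))
E
```

```text
[ 0.5046 -0.0017  0.2641] 18.0 0.007290988088942832
lid (np.float64(21.781666666666677), 0.4733, -0.0063999999999999994)
tall_canister 0.71 [206. 323.] [ 0.4586 -0.0162]
tall_canister_label 0.8 [198. 323.] [ 0.4851 -0.0101]
scan_key_top 0.79 [124. 317.] [0.5571 0.0104]
reader_window 0.65 [156. 319.] [0.5235 0.0016]
scan_key_top 0.72 1380 [126.0, 317.6]
tall_canister 0.78 3192 [215.6, 320.3]
expected lid centre / flap px [np.float64(265.2), np.float64(318.9)] [np.float64(244.8), np.float64(318.9)]
```

View pics/w3.png

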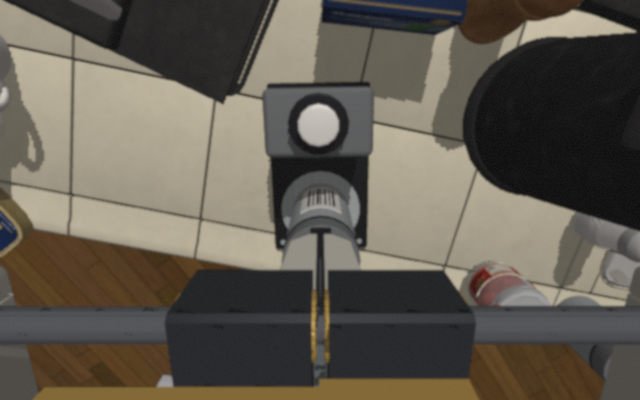

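The key is back up at ~(318,124). The canister stands on the disc with its label (~(320,198)) squarely facing the head, and the arm is clear of everything.

```bash
python3 -c "
from plant import r
print(r.hand_in())"
```

```text
the job is handed in; nothing more can be done
None
```

The job is handed in, with no verdict returned: the canister stands released on the stand with its label facing the window, and I then pressed the key to its stop (18 N) and let it come back up.

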